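Hold a spring clip gaping over the drawing card

TASK

Squeeze the handles of the orange-tipped spring clip to open it, lift it off its rail, and lower it from above over the middle of the top edge of the white card, so that its open jaws hang down on both sides of the card without touching it. Finish holding it there, squeezed wide open and still: do not let go or let the jaws close, because I will slip a second drawing in beside the card. Do not shift the white card's stand, and leave the blue card and the pale cardboard box standing near the cards where they are.

Things in the scene. Friction and masses are not known exactly. Their poses are not given: they have to be found in the camera images.
- clip_pivot (a point): Mid pivot pin of the spring clip: two sprung levers like a big clothes peg, dark steel, orange handle tips and jaw pads, 28 mm wide along the pin. It starts upright astride the rail fin, handles up, pivot 87 mm over the bench. Axes are lever A's: y along the pin; on the rail z is up and x the squeezing direction. Squeezed, both levers lean half the joint angle, so this frame leans up to 0.28 rad about y.
- clip_tip_a (a point): Lowest inner edge, mid-width, of the jaw pad of lever A (the clip's -x side), 52 mm below the pivot. Pads are 14 mm high and 6 mm thick. Nothing solid lies between the jaws for 40 mm up from the tips.
- clip_handle_a (a point): Centre of lever A's round handle tip (a bar 8 mm across, 28 mm long along the pin): on the rail 42 mm above the pivot and 26 mm to its -x side. Squeeze both tips towards each other along x, from above.
- clip_handle_b (a point): The same of lever B, 26 mm to the +x side: 60 mm over both tips on the rail, 35 mm when fully squeezed (tips then 47 mm above the pivot)
- clip_tip_b (a point): The same point of the jaw pad of lever B (the +x side). Distance from tip A: 6 mm on the rail, 33 mm fully open. While squeezed and carried the whole clip may also roll about its pin by some 0.2 rad in the grip, so place it by the midpoint of the two tips.
- clip_jaw (a joint): Opening angle of the clip (rad): 0 as it stands on the rail (jaws 6 mm apart), -0.08 shut in the air, 0.55 fully open at its stop. A spring closes it: the squeeze at the handle tips needs about 5 N at 0 and 10 N at 0.55; more only presses on the stop.
- rail_top (a point): Top middle of the clip rail's steel fin, 58 mm above the bench. The rail is fixed to the bench: a dark wooden block 50 x 100 x 35 mm (x, y, z) with a fin 6 mm thick in x, 84 mm long in y, 23 mm high. The clip stands on the block astride the fin, up to 20 mm off its middle. z up.
- clip: The spring clip as a whole, about 110 g; its origin lies 52 mm below the pivot, midway between the jaw tips as on the rail.
- clip_rail: The clip rail; origin at the middle of its underside.
- card_edge (a point): Middle of the top edge of the WHITE card (dark drawing lines). x is square to the card's face, y along its top edge, z up. Loose, 0.8 kg: a wooden foot 55 x 85 x 22 mm with two low lips up to 26 mm, carrying one rigid upright card 96 mm wide, 4 mm thick, whose top edge stands 100 mm above the bench.
- white_card: The white card with its stand; origin at the middle of the stand's underside, axes as card_edge.
- blue_card: The BLUE card (white lines) with its stand, a bystander of the same size and make; origin at the middle of the stand's underside. It may stand at either of the two places.
- screw_box: Bystander: pale cardboard box, 72 x 107 x 43 mm.

How it is judged:
By the outcome, as a careful person would: the job done as asked, in the order asked, and still so for the second after the job is handed in, while the arm keeps its last pose, push and grip.
It also fails if it takes over 35 s, if anything falls off the work surface, if the arm or the gripper's body presses on something with over 40 N, if the wrist force passes 120 N, or if a joint passes its speed limit or range.

ROBOT

A 6-joint arm with a two-finger parallel gripper is mounted at the origin on a cart in front of the work surface, level with it; the furniture and walls round the work are solid. World frame = base frame: x ahead of the robot, y to its left, z up, the work surface at z = 0. Lengths are in m, angles in rad, forces in N, time in s.
With the tool pointing down it reaches from about 0.425 to 0.95 m from the base axis. Payload 3.5 kg.
Tool frame: the origin (TCP) lies at the very end of the fingers, on their centre line; the grasp point (between the pads) lies 19 mm behind it; z points along the fingers, y is the line along which they close (so a half turn about z gives the same grasp; the last joint's range is limited). The gripper opens to 85 mm and grips with 20 to 120 N. Pads are 22 mm wide; open, the fingers measure 114 mm over their backs; the gripper's body (76 mm by 85 mm) begins 54 mm behind the grasp point. The pads swing forward as they close: fully open they stand 13 mm farther back than shut.
Start: joints at [-1.386, 0.286, 1.577, -0, 1.279, -0.15], TCP at [0.222, -0.637, 0.231] pointing down, gripper open.
Joint ranges: [-2.77, 2.77], [-0.9, 2.22], [0.21, 2.48], [-1.53, 4.67], [0.24, 2.81], [-2.84, 2.84]. Speed limits (rad/s): [2.79, 2.79, 3.14, 3.14, 3.14, 3.14].

INTERFACE

Orientations are given as a unit quaternion [w, x, y, z].
In Python, from station import observe, snapshot, camera_model, close_job gives the robot as it stands.
- The arm moves only by the tool move_arm, never from a script. Its argument "steps" is a list of rows, each an object with "translation": the shift along the tool's x, y, z in m, a list of three; "turn": the turn about the tool's z in degrees. A call has 1 to 12 rows; each row shifts and turns the commanded pose from where the row before left it, along the tool's axes as they then stand; what a row does not reach is not made up. A row lasts 1/8 s, in which the tool goes at most 62.5 mm and 10.7 degrees, less where a joint would pass 70% of its speed; a pose out of reach is approached as far as the arm can. A call with a gripper value outside its range is refused whole. "jaw" is the finger opening in m, from 0 to 0.0854, set as the call begins (left out, the last holds). The fingers move at their own pace and stop on an object; "newtons" is the grip in N (left out, the last holds). Time passes only in rows, so rows that do not move let the fingers close. It gives the time, the measured TCP pose, the force, the opening and the grip force at its end, in the units of the state.
- observe(): the state, without advancing time (a new reading comes with each control period).
- snapshot(name): name is "side" or "top" or "wrist"; returns the picture (420x560x3 uint8, red, green, blue); there is no depth.
- camera_model(name): a dict with "fx", "fy", "cx", "cy" (pixels), "R" (3x3) and "t" (3): a world point X has camera coordinates R X + t. Camera axes: x right, y down, z forward; pixel columns grow to the right and rows downward; lengths in m; the calibration is good to about 2 mm. A picture is of the moment at which its call begins: read the wrist's pose just before it. camera_model takes no time and is no camera call; for the wrist camera it gives the pose at the moment of the call.
- close_job(): hands the job in; it is judged then, once.
The state is a dict: "time": time; "q": joint angles; "qd": joint speeds; "joint_torque": joint torques, N m; "eef_pos": TCP position; "tcp_rot": TCP orientation; "force": force on the tool from outside, world axes, zero at the start; "ft_torque": the same for the moment, N m; "grip_width": finger opening in m; "finger_force": force on a finger pad.
Only numpy, scipy, OpenCV 4.12 (cv2) and the standard library are available. Lean on these libraries where they do the work, as an engineer would, in place of code of your own. Each camera call takes 0.05 s, during which the arm holds its last target. There are 200 camera calls.

## Working session

There is one attempt and no reset: what is moved stays moved. The work goes in short steps, Python scripts to look and compute and a tool call to move; the robot and the scene stay as the last step left them, time stands still between calls to the robot, and variables do not carry over. Pictures are saved under pics/ and viewed, at most 13 in all, crops included, and the job is handed in when it is done.

Besides the shell and the picture viewer there is one more tool, called after "Call:" as name(argument=value, ...) on one line, values as JSON. move_arm: Moves the arm, as the interface text tells. Its arguments: {"type":"object","properties":{"steps":{"type":"array","items":{"type":"object","properties":{"translation":{"type":"array","items":{"type":"number"}},"turn":{"type":"number"}}}},"jaw":{"type":"number"},"newtons":{"type":"number"}},"required":["steps"]}

```bash
mkdir -p pics
python3 - <<'E'
from station import *
import cv2,numpy as np
s=observe();print(s['time'],s['eef_pos'],s['tcp_rot'],s['grip_width'])
for n in("top","side"):
    im=snapshot(n);cv2.imwrite(f"pics/{n}0.png",im[:,:,::-1]);c=camera_model(n);print(n,c['fx'],c['cx'],c['cy'],np.round(-c['R'].T@c['t'],3),np.round(c['R'],2).tolist())
E
```

```text
0.0 [ 0.22168416 -0.63686876  0.2299568 ] [-1.17428962e-03  9.86020838e-01  1.66617909e-01 -2.40758066e-05] 0.08543552729879723
top 434.00099170020064 275.2223569203947 202.87929030196412 [0.411 0.208 0.954] [[-0.02, -1.0, -0.02], [-0.98, 0.03, -0.19], [0.19, 0.01, -0.98]]
side 503.6788166607842 278.94403540445967 211.7399314943081 [0.593 0.911 0.602] [[-1.0, 0.01, 0.0], [0.01, 0.57, -0.82], [-0.01, -0.82, -0.57]]
```

View pics/top0.png

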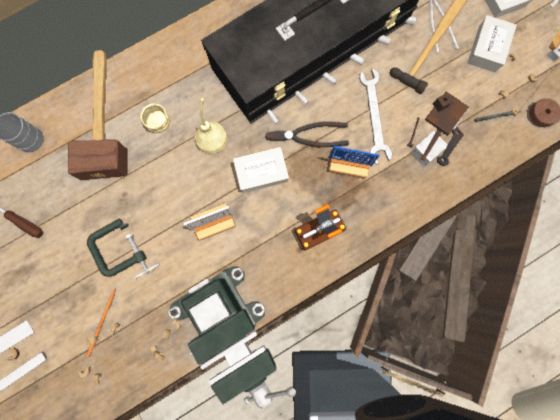

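View pics/side0.png

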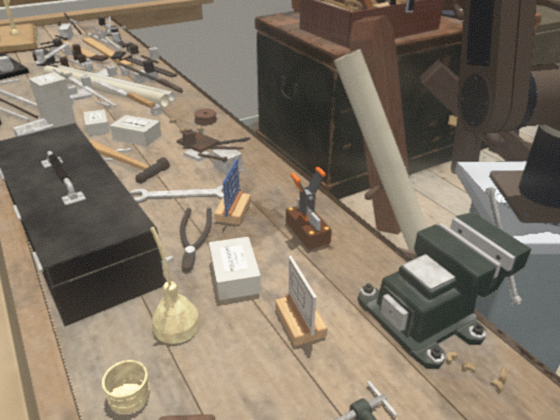

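The top view shows the clip and rail at about (320,227), the white card at (210,220), the blue card at (353,162) and the box at (261,169). I'll look at enlarged crops next.

Run:
```python
import cv2,numpy as np
t=cv2.imread('pics/top0.png');s=cv2.imread('pics/side0.png')
r=lambda im,x,y,w,h,k:cv2.resize(im[y:y+h,x:x+w],None,fx=k,fy=k,interpolation=cv2.INTER_CUBIC)
a=np.hstack([r(t,180,195,66,50,6),r(t,288,200,66,50,6)])   # 396x300 each
b=np.hstack([r(s,265,250,66,50*2,6)[:600//2*2][:600],r(s,280,155,66,100,6)])
cv2.imwrite('pics/ct.png',a);cv2.imwrite('pics/cs.png',b)
```

```text
(no output)
```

View pics/ct.png

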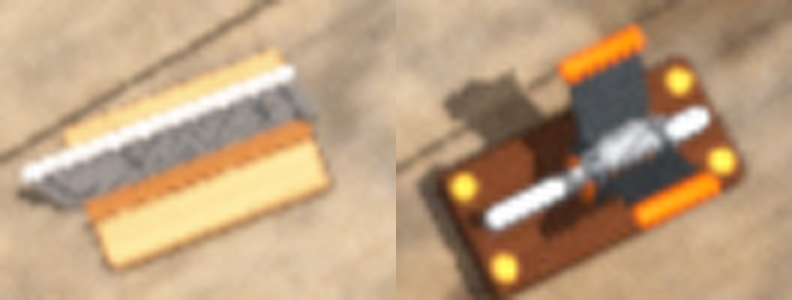

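View pics/cs.png

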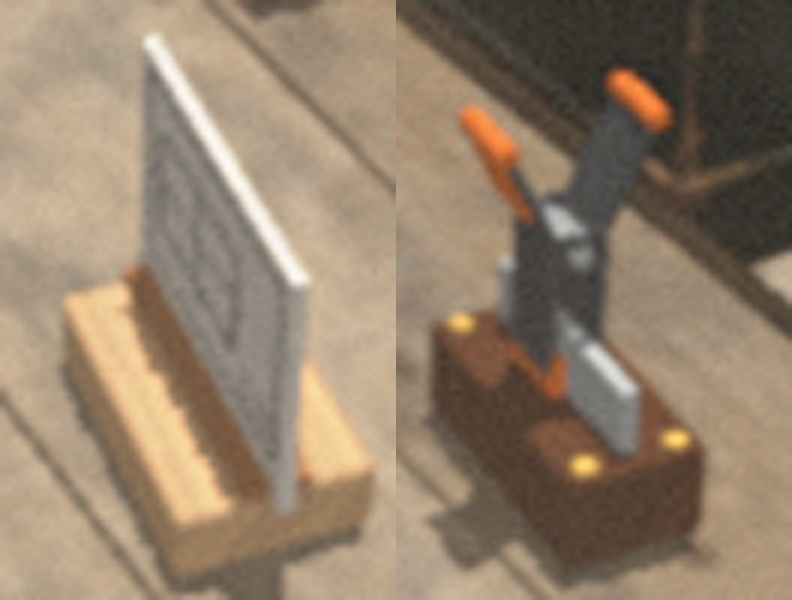

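In the crops, the card's top edge runs (25,173)–(292,72) in top and (152,42)–(303,280) in side. The handle bars are centred near (602,54) and (678,200) in top, and (489,137) and (640,98) in side. I'll turn these into positions with rays.

```bash
cat > h.py <<'E'
from station import *
import numpy as np,cv2
def ray(c,p):
    d=c['R'].T@np.array([(p[0]-c['cx'])/c['fx'],(p[1]-c['cy'])/c['fy'],1]);return -c['R'].T@c['t'],d/np.linalg.norm(d)
def plane(c,p,z):
    o,d=ray(c,p);return o+d*(z-o[2])/d[2]
def tri(rs):
    A=sum(np.eye(3)-np.outer(d,d) for o,d in rs);b=sum((np.eye(3)-np.outer(d,d))@o for o,d in rs);return np.linalg.solve(A,b)
def proj(c,X):
    v=c['R']@np.asarray(X)+c['t'];return np.array([c['fx']*v[0]/v[2]+c['cx'],c['fy']*v[1]/v[2]+c['cy']])
E
python3 - <<'E'
from h import *
T=camera_model('top');S=camera_model('side')
np.set_printoptions(precision=4,suppress=True)
t1=lambda x,y:(180+x/6-.4,195+y/6-.4)
t2=lambda x,y:(288+(x-396)/6-.4,200+y/6-.4)
s1=lambda x,y:(265+x/6-.4,250+y/6-.4)
s2=lambda x,y:(280+(x-396)/6-.4,155+y/6-.4)
P={'cardL':(t1(25,173),s1(303,280),.1),'cardR':(t1(292,72),s1(152,42),.1),'hUp':(t2(602,54),s2(489,137),.129),'hLo':(t2(678,200),s2(640,98),.129)}
for n,(a,b,z) in P.items(): print(n,tri([ray(T,a),ray(S,b)]),plane(T,a,z),plane(S,b,z))
for n,p in {'finL':t2(487,222),'finR':t2(706,115)}.items(): print(n,plane(T,p,.058))
for n,p in {'finnear':s2(632,392)}.items(): print(n,plane(S,p,.058))
s=observe();print(s['time'],cv2.Rodrigues(np.array([1.,0,0]))[0].shape)
E
```

```text
cardL [0.5371 0.4021 0.101 ] [0.5375 0.4023 0.1   ] [0.5367 0.4012 0.1   ]
cardR [0.5695 0.3135 0.0989] [0.5694 0.3134 0.1   ] [0.5695 0.3148 0.1   ]
hUp [0.5552 0.1291 0.1301] [0.5554 0.1289 0.129 ] [0.555  0.1272 0.129 ]
hLo [0.5077 0.107  0.1304] [0.5077 0.1069 0.129 ] [0.5075 0.1045 0.129 ]
finL [0.5101 0.1642 0.058 ]
finR [0.5454 0.087  0.058 ]
finnear [0.5111 0.1612 0.058 ]
0.1 (3, 3)
```

The clip's handle midpoint is at about (0.5315, 0.118), with its squeeze axis at about 24.8°. The card's edge middle is at about (0.553, 0.358), with its normal at 20.1°. I'll move above the clip first.

Call:
move_arm(steps=[{"translation":[0.03,-0.034,0.0015],"turn":0},{"translation":[0.03,-0.034,0.0015],"turn":0},{"translation":[0.03,-0.034,0.0015],"turn":0},{"translation":[0.03,-0.034,0.0015],"turn":0},{"translation":[0.03,-0.034,0.0015],"turn":0},{"translation":[0.03,-0.034,0.0015],"turn":0},{"translation":[0.03,-0.034,0.0015],"turn":0},{"translation":[0.03,-0.034,0.0015],"turn":0},{"translation":[0.03,-0.034,0.0015],"turn":0},{"translation":[0.03,-0.034,0.0015],"turn":0},{"translation":[0.03,-0.034,0.0015],"turn":0},{"translation":[0.03,-0.034,0.0015],"turn":0}])

```text
time: 1.6
eef_pos: [0.4279, -0.1323, 0.213]
tcp_rot: [-0.0, 0.986, 0.167, -0.0]
force: [0.8, -0.8, -1.4]
grip_width: 0.0854
finger_force: 0.0
```

Call:
move_arm(steps=[{"translation":[0.03,-0.034,0.0015],"turn":0},{"translation":[0.03,-0.034,0.0015],"turn":0},{"translation":[0.03,-0.034,0.0015],"turn":0},{"translation":[0.03,-0.034,0.0015],"turn":0},{"translation":[0.03,-0.034,0.0015],"turn":0},{"translation":[0.03,-0.034,0.0015],"turn":0},{"translation":[0,0,0],"turn":-10.6},{"translation":[0,0,0],"turn":-10.6},{"translation":[0,0,0],"turn":-10.6},{"translation":[0,0,0],"turn":-10.6},{"translation":[0,0,0],"turn":-10.6},{"translation":[0,0,0],"turn":-10.6}])

```text
time: 3.1
eef_pos: [0.5303, 0.118, 0.2037]
tcp_rot: [-0.0, 0.748, 0.664, -0.0]
force: [-0.0, -0.1, 0.4]
grip_width: 0.0852
finger_force: 0.0
```

Call:
move_arm(steps=[{"translation":[0,0,0],"turn":-10.6},{"translation":[0,0,0],"turn":-10.6},{"translation":[0,0,0],"turn":-10.6},{"translation":[0,0,0],"turn":0},{"translation":[0,0,0],"turn":0}])

```text
time: 3.72
eef_pos: [0.5305, 0.1179, 0.204]
tcp_rot: [-0.0, 0.541, 0.841, -0.0]
force: [-0.1, 1.0, -0.2]
grip_width: 0.0851
finger_force: 0.0
```

```bash
cat >> h.py <<'E'
from scipy.spatial.transform import Rotation as Ro
np.set_printoptions(precision=4,suppress=True)
def state():
    s=observe();q=s['tcp_rot'];R=Ro.from_quat([q[1],q[2],q[3],q[0]]).as_matrix()
    print('t',s['time'],'p',s['eef_pos'],'yaw_y',np.degrees(np.arctan2(R[1,1],R[0,1])),'w',s['grip_width'],'ff',s['finger_force'],'F',s['force'],'z',R[:,2]);return np.array(s['eef_pos']),R
def local(X,p,R): print('local shift',R.T@(np.asarray(X)-p))
E
python3 - <<'E'
from h import *
p,R=state();W=camera_model('wrist');im=snapshot('wrist');cv2.imwrite('pics/w1.png',im[:,:,::-1])
np.savez('w1.npz',**{k:np.array(v) for k,v in W.items()})
local([.5315,.118,.20],p,R)
for X in([.5552,.1291,.13],[.5077,.107,.13]):print(proj(W,X))
E
```

```text
t 3.725 p [0.5305 0.1179 0.204 ] yaw_y 24.43239392210649 w 0.08510478116915368 ff 0.0 F [-0.1191  1.0151 -0.2333] z [-0.0006 -0.     -1.    ]
local shift [-0.0003  0.0009  0.004 ]
[319.391  221.9971]
[247.9494 222.544 ]
```

View pics/w1.png

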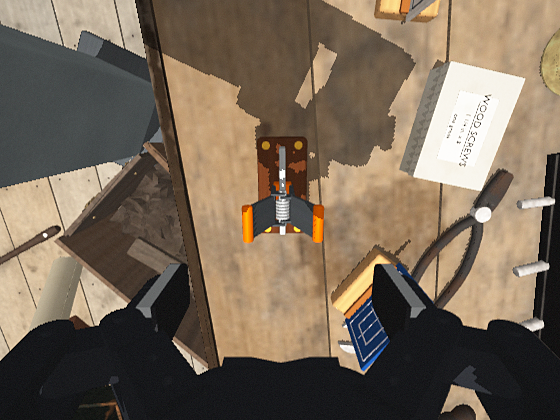

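The wrist view shows the orange handles at (248,223) and (318,223), which matches the prediction within 1 px, so the aim is good. Now I descend and squeeze.

Call:
move_arm(steps=[{"translation":[0,0.001,0.02]},{"translation":[0,0,0.02]},{"translation":[0,0,0.02]},{"translation":[0,0,0.015]},{"translation":[0,0,0.012]},{"translation":[0,0,0]},{"translation":[0,0,0]}])

```text
invalid input
```

Call:
move_arm(steps=[{"translation":[0,0,0]},{"translation":[0,0,0]},{"translation":[0,0,0]},{"translation":[0,0,0]},{"translation":[0,0,0]},{"translation":[0,0,0]},{"translation":[0,0,0]},{"translation":[0,0,0]}], jaw=0.025, newtons=30)

```text
invalid input
```

Run:
```python
from h import *
p,R=state();a=snapshot('wrist');b=snapshot('side');state()
c=cv2.resize(b[140:260,250:390],None,fx=3,fy=3,interpolation=cv2.INTER_CUBIC)
cv2.imwrite('pics/g1.png',np.hstack([a[60:420,100:440],c])[:,:,::-1])
```

```text
t 3.775 p [0.5306 0.118  0.2041] yaw_y 24.461672184643472 w 0.0857685895340178 ff 0.0 F [ 0.1396 -1.0569 -0.0075] z [-0.0005 -0.     -1.    ]
t 3.875 p [0.5307 0.1179 0.2042] yaw_y 24.5073743017114 w 0.0850508778191619 ff 0.0 F [0.5257 0.2246 0.1546] z [-0.0002  0.     -1.    ]
```

View pics/g1.png

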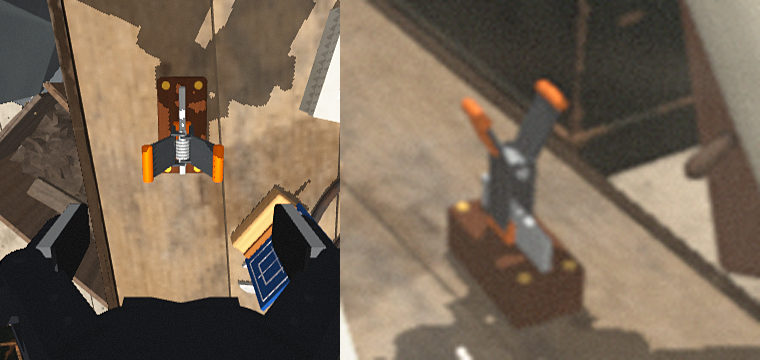

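Both moves were refused because the rows lacked "turn", so nothing has moved and the clip is untouched on the rail. I'll repeat them with it.

Call:
move_arm(steps=[{"translation":[0,0.001,0.02],"turn":0},{"translation":[0,0,0.02],"turn":0},{"translation":[0,0,0.02],"turn":0},{"translation":[0,0,0.015],"turn":0},{"translation":[0,0,0.014],"turn":0},{"translation":[0,0,0],"turn":0},{"translation":[0,0,0],"turn":0}])

```text
time: 4.75
eef_pos: [0.5322, 0.1184, 0.116]
tcp_rot: [0.0, 0.54, 0.841, 0.0]
force: [0.9, 0.1, 0.6]
grip_width: 0.0853
finger_force: 0.0
```

Call:
move_arm(steps=[{"translation":[0,0,0],"turn":0},{"translation":[0,0,0],"turn":0},{"translation":[0,0,0],"turn":0},{"translation":[0,0,0],"turn":0},{"translation":[0,0,0],"turn":0},{"translation":[0,0,0],"turn":0},{"translation":[0,0,0],"turn":0},{"translation":[0,0,0],"turn":0}], jaw=0.025, newtons=30)

```text
time: 5.75
eef_pos: [0.5383, 0.1192, 0.1233]
tcp_rot: [0.007, 0.541, 0.841, 0.005]
force: [1.0, 1.1, 18.2]
grip_width: 0.0337
finger_force: 30.0
```

Run:
```python
from h import *
p,R=state();a=snapshot('wrist');b=snapshot('side');state()
c=cv2.resize(b[140:260,250:390],None,fx=3,fy=3,interpolation=cv2.INTER_CUBIC)
cv2.imwrite('pics/g2.png',np.hstack([a[60:420,100:440],c])[:,:,::-1])
```

```text
t 5.75 p [0.5383 0.1192 0.1233] yaw_y 24.559320779371095 w 0.033737016014139865 ff 29.952050149440765 F [ 1.0188  1.0688 18.1746] z [ 0.0172  0.0019 -0.9999]
t 5.85 p [0.5383 0.1191 0.1233] yaw_y 24.562880453519174 w 0.03372891890889202 ff 29.951947331428528 F [ 0.8759  2.4669 17.4295] z [ 0.0172  0.0019 -0.9999]
```

View pics/g2.png

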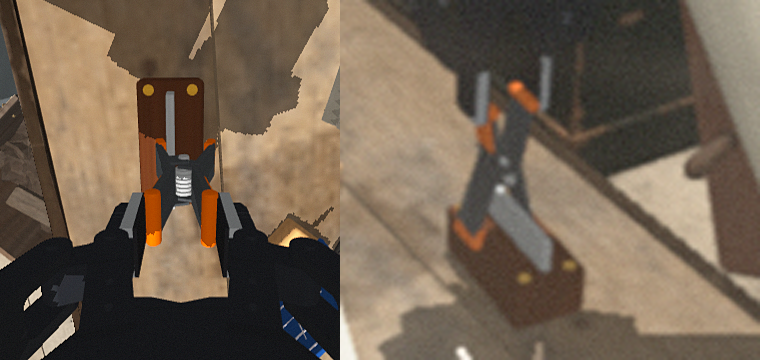

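The clip is squeezed: the opening is 33.7 mm, the fingers hold the orange bars, and the jaws are spread around the fin. The arm is pressing down with about 18 N, so I'll lift gently first.

Call:
move_arm(steps=[{"translation":[0,0,-0.004],"turn":0},{"translation":[0,0,-0.004],"turn":0},{"translation":[0,0,-0.004],"turn":0},{"translation":[0,0,-0.006],"turn":0},{"translation":[0,0,-0.01],"turn":0},{"translation":[0,0,-0.015],"turn":0},{"translation":[0,0,-0.015],"turn":0},{"translation":[0,0,-0.02],"turn":0},{"translation":[0,0,-0.02],"turn":0},{"translation":[0,0,-0.02],"turn":0},{"translation":[0,0,0],"turn":0},{"translation":[0,0,0],"turn":0}])

```text
time: 7.35
eef_pos: [0.5313, 0.1183, 0.2328]
tcp_rot: [-0.0, 0.54, 0.841, -0.0]
force: [-0.3, 0.4, -1.3]
grip_width: 0.0337
finger_force: 30.0
```

Run:
```python
from h import *
p,R=state();a=snapshot('wrist');b=snapshot('side');c=snapshot('top')
np.savez('l1.npz',a=a,b=b,c=c)
k=lambda im,x,y,w,h,f:cv2.resize(im[y:y+h,x:x+w],None,fx=f,fy=f,interpolation=cv2.INTER_CUBIC)
cv2.imwrite('pics/l1.png',np.hstack([a[60:420,100:440],k(b,270,60,140,120,3)])[:,:,::-1])
local([.5533,.358,.235],p,R)
T=camera_model('top');S=camera_model('side');print(proj(T,p),proj(S,p))
```

```text
t 7.35 p [0.5313 0.1183 0.2328] yaw_y 24.579233988237608 w 0.03370670476137515 ff 29.971319139003754 F [-0.2942  0.3619 -1.2966] z [-0.0009 -0.     -1.    ]
local shift [ 0.2088  0.1197 -0.0022]
[334.3547 211.7389] [309.8882 122.5826]
```

View pics/l1.png

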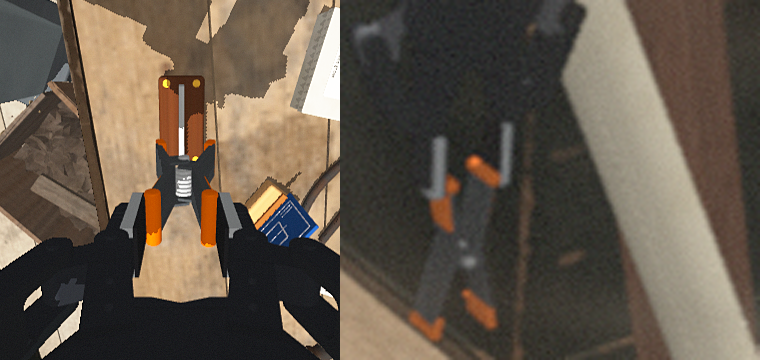

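The wrist view shows both bars held at (153,218) and (208,218). The side view shows the jaws open and clear of the rail, with tips near (427,330) and (482,310). Next I carry it above the card and line up the yaw.

Call:
move_arm(steps=[{"translation":[0.008,0.0046,0],"turn":0},{"translation":[0.017,0.0097,0],"turn":0},{"translation":[0.026,0.0149,0],"turn":0},{"translation":[0.026,0.0149,0],"turn":0},{"translation":[0.026,0.0149,0],"turn":0},{"translation":[0.026,0.0149,0],"turn":0},{"translation":[0.026,0.0149,0],"turn":0},{"translation":[0.026,0.0149,0],"turn":0},{"translation":[0.017,0.0097,0],"turn":0},{"translation":[0.011,0.0063,0],"turn":4.5},{"translation":[0,0,0],"turn":0},{"translation":[0,0,0],"turn":0}])

```text
time: 9.0
eef_pos: [0.5534, 0.358, 0.2331]
tcp_rot: [-0.0, 0.573, 0.82, -0.0]
force: [0.4, 0.1, -0.5]
grip_width: 0.0331
finger_force: 30.0
```

Run:
```python
from h import *
p,R=state();W=camera_model('wrist');a=snapshot('wrist');b=snapshot('side')
np.savez('m1.npz',a=a,b=b,p=p,R=R,WR=W['R'],Wt=W['t'])
k=lambda im,x,y,w,h,f:cv2.resize(im[y:y+h,x:x+w],None,fx=f,fy=f,interpolation=cv2.INTER_CUBIC)
cv2.imwrite('pics/m1.png',np.hstack([k(a,180,90,200,240,2),k(b,240,160,100,120,4)])[:,:,::-1])
S=camera_model('side');M=p-[0,0,.086]
local([.5533,.358,.235],p,R)
y=R[:,1]
for n,X in dict(mid=M,tp=M+.0165*y,tm=M-.0165*y,cL=[.5371,.4021,.1],cR=[.5695,.3135,.1]).items():
  w=proj(W,X);s=proj(S,X);print(n,X,w,s,'crop',(w-[180,90])*2,(s-[240,160])*4+[400,0])
```

```text
t 9.0 p [0.5534 0.358  0.2331] yaw_y 20.145172754675723 w 0.03307558082733238 ff 30.010873675346375 F [ 0.4037  0.1364 -0.4905] z [-0.0004 -0.0005 -1.    ]
local shift [-0.     -0.0001 -0.0019]
mid [0.5534 0.358  0.1471] [282.3342 216.8582] [302.5612 250.7025] crop [204.6683 253.7163] [650.2448 362.8098]
tp [0.5689 0.3637 0.1471] [303.7654 216.8753] [291.7725 253.3541] crop [247.5308 253.7506] [607.09   373.4165]
tm [0.5379 0.3524 0.1471] [260.9043 216.841 ] [313.2062 248.0861] crop [161.8087 253.682 ] [692.8246 352.3445]
cL [0.5371, 0.4021, 0.1] [282.0363 149.4523] [314.8578 296.7087] crop [204.0726 118.9046] [699.4311 546.8349]
cR [0.5695, 0.3135, 0.1] [281.7284 249.4621] [289.8977 256.0437] crop [203.4568 318.9241] [599.5907 384.1749]
```

View pics/m1.png

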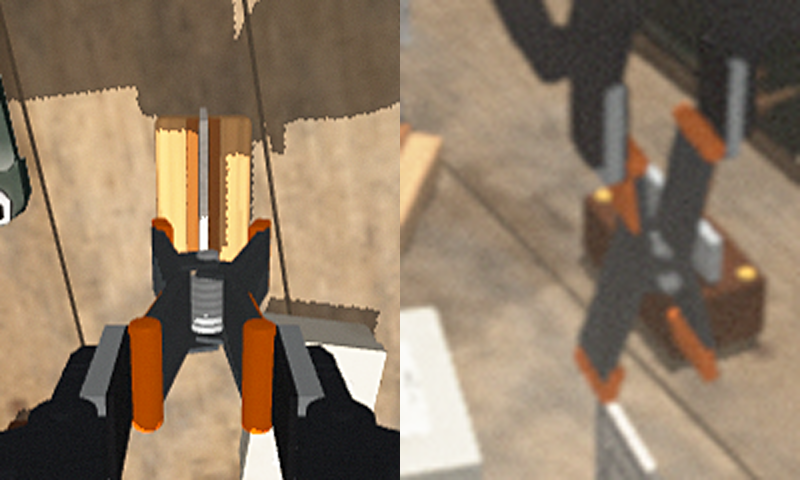

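The wrist view shows the open pads at columns 152–174 and 248–271, so their midpoint is 211, while the card edge is at 204. That puts the clip about 2.5 mm off along tool +y. In the side view the tips sit about 7 mm lower than I assumed, at z≈0.140. I'll correct for both and lower it.

Call:
move_arm(steps=[{"translation":[0,-0.0025,0],"turn":0},{"translation":[0,0,0.005],"turn":0},{"translation":[0,0,0.01],"turn":0},{"translation":[0,0,0.01],"turn":0},{"translation":[0,0,0.01],"turn":0},{"translation":[0,0,0.01],"turn":0},{"translation":[0,0,0.008],"turn":0},{"translation":[0,0,0.006],"turn":0},{"translation":[0,0,0.003],"turn":0},{"translation":[0,0,0],"turn":0},{"translation":[0,0,0],"turn":0},{"translation":[0,0,0],"turn":0}])

```text
time: 10.6
eef_pos: [0.5514, 0.3575, 0.1718]
tcp_rot: [0.0, 0.573, 0.82, 0.0]
force: [-0.0, -0.1, -0.6]
grip_width: 0.0336
finger_force: 30.0
```

Run:
```python
from h import *
p,R=state();W=camera_model('wrist');a=snapshot('wrist');b=snapshot('side')
k=lambda im,x,y,w,h,f:cv2.resize(im[y:y+h,x:x+w],None,fx=f,fy=f,interpolation=cv2.INTER_CUBIC)
cv2.imwrite('pics/n1.png',np.hstack([k(a,180,90,200,240,2),k(b,250,220,100,120,4)])[:,:,::-1])
S=camera_model('side')
for n,X in dict(c=[.5533,.358,.1],cL=[.5371,.4021,.1],cR=[.5695,.3135,.1]).items():
  w=proj(W,X);s=proj(S,X);print(n,'crop',(w-[180,90])*2,(s-[250,220])*4+[400,0])
```

```text
t 10.6 p [0.5514 0.3575 0.1718] yaw_y 20.084961155488653 w 0.03357589505505633 ff 30.011272430419922 F [-0.02   -0.1365 -0.6359] z [ 0.0007  0.0003 -1.    ]
c crop [209.9855 265.7698] [607.1049 221.9102]
cL crop [210.433  135.2287] [659.4311 306.8349]
cR crop [209.2258 382.7313] [559.5907 144.1749]
```

View pics/n1.png

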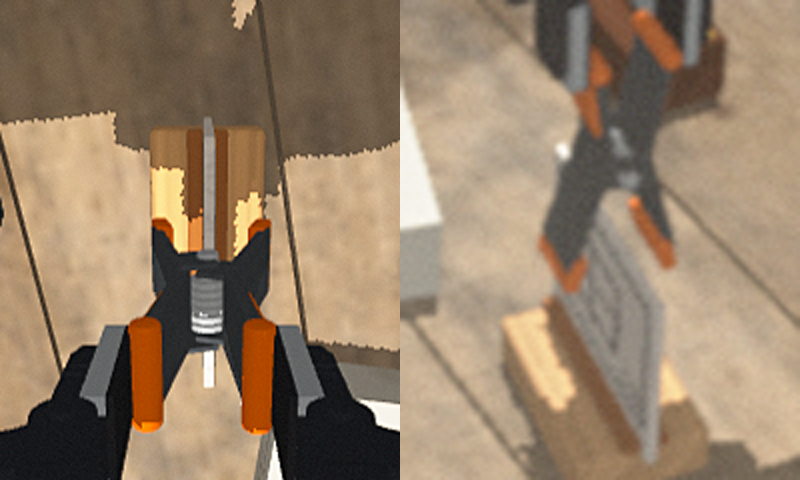

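The wrist view shows the card edge at column 209, between pads whose midpoint is 211. In the side view the pads hang on both sides of the card with about 14 mm of overlap. I'll go 10 mm deeper and check.

Call:
move_arm(steps=[{"translation":[0,-0.0005,0.003],"turn":0},{"translation":[0,0,0.004],"turn":0},{"translation":[0,0,0.003],"turn":0},{"translation":[0,0,0],"turn":0},{"translation":[0,0,0],"turn":0},{"translation":[0,0,0],"turn":0},{"translation":[0,0,0],"turn":0},{"translation":[0,0,0],"turn":0}])

```text
time: 11.7
eef_pos: [0.5508, 0.3572, 0.1615]
tcp_rot: [0.0, 0.573, 0.82, 0.0]
force: [-0.3, -0.5, -0.6]
grip_width: 0.0332
finger_force: 30.0
```

Run:
```python
from h import *
p,R=state();a=snapshot('wrist');b=snapshot('side')
k=lambda im,x,y,w,h,f:cv2.resize(im[y:y+h,x:x+w],None,fx=f,fy=f,interpolation=cv2.INTER_CUBIC)
cv2.imwrite('pics/o1.png',np.hstack([k(a,180,90,200,240,2),k(b,250,220,100,120,4)])[:,:,::-1])
```

```text
t 11.7 p [0.5508 0.3572 0.1615] yaw_y 20.08257465016324 w 0.033214205736900385 ff 30.01111328601837 F [-0.2982 -0.4528 -0.5905] z [ 0.0002  0.0001 -1.    ]
```

View pics/o1.png

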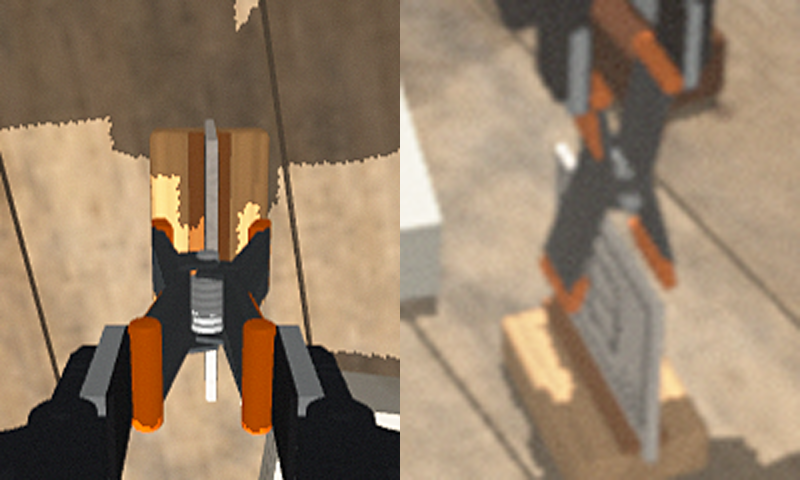

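The card at column 210 is centred between the pads (midpoint 211). The jaws are wide open on both sides with about 24 mm of overlap, there is no contact force, and the stand has not moved. I'm handing it in.

```bash
python3 -c "
from station import *
print(close_job())"
```

```text
the job is handed in; nothing more can be done
None
```

I handed the job in with the clip held still and squeezed wide open over the middle of the white card's top edge. The jaws hang about 24 mm down on both sides (my estimate from the images), with no contact force measured and no sign that the card's stand moved.

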